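# Swing a phone frame into the repair cradle until the catch snaps

### The arm

A 6-joint arm with a two-finger parallel gripper is mounted at the origin on a cart in front of the work surface, level with it; the furniture and walls round the work are solid. World frame = base frame: x ahead of the robot, y to its left, z up, the work surface at z = 0. Lengths are in m, angles in degrees, forces in N, time in s.
With the tool pointing down it reaches from about 0.4 to 0.825 m from the base axis. Payload 7 kg.
Tool frame: the origin (TCP) lies at the very end of the fingers, on their centre line; the grasp point (between the pads) lies 19 mm behind it (ctrl.grip_depth is the distance from the TCP to the grasp point, in m); z points along the fingers, y is the line along which they close (so a half turn about z gives the same grasp; the last joint's range is limited). The gripper opens to 88 mm and grips with 3 to 60 N. Pads are 19 mm wide; open, the fingers measure 130 mm over their backs; the gripper's body (78 mm by 193 mm) begins 47 mm behind the grasp point.
Start: joints at [-46.633, 20.546, 0.682, 0, -70.136, -16.507], TCP at [0.305, -0.602, 0.206] pointing down, gripper open.
Joint ranges: [-176.03, 176.03], [-82.01, 121.73], [-58.28, 71.71], [-173.87, 95.51], [-174.79, -0.11], [-173.66, 173.66]. Speed limits (degrees/s): [136.94, 136.94, 172.46, 180, 180, 180].

### API

Orientations are given as [roll, pitch, yaw] about the fixed x, y, z axes, in that order (R = Rz(yaw) Ry(pitch) Rx(roll)).
In Python, from plant import get_obs, eyes, ctrl, spotter gives the robot as it stands.
- The arm moves only by the shell command python3 -m crank 'ROWS'. ROWS is JSON, one flat list of numbers, 7 for each row, row after row: the turn, a rotation vector about the tool's x, y, z in rad, then the shift along the tool's x, y, z in mm, then the opening, from 0 (shut) to 1 (fully open). A call has 1 to 5 rows; each row shifts and turns the commanded pose from where the row before left it, along the tool's axes as they then stand; what a row does not reach is not made up. A row lasts 1/8 s, in which the tool goes at most 62.5 mm and 10.7 degrees, less where a joint would pass 70% of its speed; a pose out of reach is approached as far as the arm can. A call is refused whole if a number of a shift passes 62.5 or a number of a turn 0.188, either way. A call with a gripper value outside its range is refused whole. The fingers move at their own pace and stop on an object; the grip force is fixed at half the most. Time passes only in rows, so rows that do not move let the fingers close. It gives the time, the measured TCP pose, the force, the opening and the grip force at its end, in the units of the state.
- get_obs(): the state, without advancing time (a new reading comes with each control period).
- eyes.snapshot(name): name is "scene" or "top" or "wrist"; returns the picture (384x512x3 uint8, blue, green, red); there is no depth.
- eyes.camera_model(name): a dict with "fx", "fy", "cx", "cy" (pixels), "D" ([k1, k2, p1, p2, k3] as OpenCV has them; the pictures are not rectified), "extrinsics" (4x4, takes a point from camera to world coordinates). Camera axes: x right, y down, z forward; pixel columns grow to the right and rows downward; lengths in m; the calibration is good to about 2 mm. A picture is of the moment at which its call begins: read the wrist's pose just before it. camera_model takes no time and is no camera call; for the wrist camera it gives the pose at the moment of the call.
- ctrl.close_job(): hands the job in; it is judged then, once.
Trained networks look in the newest picture that a camera, given by its name, has taken for a name from the list of things; names that differ only in an ending like _2 or _b are one class to them, and where a whole thing is asked for, a point or a joint stands for the part that bears it (a point fixed in the world has none). Each returns a list of dicts, best first, with "p" (0 to 1); they miss things now and then, are a little off and sometimes report something else, mostly with a low value. They report only what shows in the picture. A call takes as long as a camera call.
- spotter.outline_of(camera, target): "region" (384x512 bool, what is visible of it) and "rect" ([left, top, width, height] in pixels, round what is visible of it).
- spotter.place_of(camera, target): "location" ([column, row] in pixels: a listed point, or the origin of a listed thing).
The state is a dict: "clock": time; "joint_pos": joint angles; "qvel": joint speeds; "tau": joint torques, N m; "tool_pos": TCP position; "orientation": TCP orientation; "force": force on the tool from outside, world axes, zero at the start; "moment": the same for the moment, N m; "opening": finger opening in m; "gripper_force": force on a finger pad.
Only numpy, scipy, OpenCV 4.12 (cv2) and the standard library are available. Lean on these libraries where they do the work, as an engineer would, in place of code of your own. Each camera call takes 0.05 s, during which the arm holds its last target. There are 200 camera calls.

### The job

Load the stripped phone frame into the repair cradle: lay it flat on the blue mat, swung out to the open side, with one short end in among the three heel pins, then push its free end sideways so that it pivots on that heel and presses into the rubber buffer until the sprung roller catch snaps out behind it, and let go so that the catch holds it. The head with buffer and catch has been set by hand and its exact place is not known, so go by feel, gently: the thin frame must never be pressed against the cradle with more than about 20 N. Do not disturb the tub, tin, tweezers and screwdriver lying round the cradle.

Things in the scene. Friction and masses are not known exactly. Their poses are not given: they have to be found in the camera images.
- cradle: Fixed repair cradle: 204 x 150 mm aluminium plate, blue mat, 3 heel pins, grey head. Origin: underside below a caught frame's centre. Axes (cradle frame, used below, mm): z up, x from heel to head, +y the buffer side, -y the open side. A caught frame lies along x, filling x -67.5..67.5, y -31..31. Mat top z 9, x -98..70, y -81..45. Swung out = turned clockwise from above, free end to -y.
- end_pin (a point): Top (z 21) of the freely turning steel end roller pin, radius 5, at cradle x -72.5, y 26; the frame's short end bears on it. Swung out 24 degrees, with its end on this pin and midway between the side pins, the frame's centre is near x -12, y -16.
- buffer_side_pin (a point): Top (z 21) of the heel's side roller pin on the buffer side, radius 4, at cradle x -37.5, y 35.75. The frame lies between the two side pins: 1.5 mm to spare when straight, about 4 mm across the frame when swung out by 17 to 30 degrees.
- open_side_pin (a point): Top (z 21) of the heel's side roller pin on the open side, radius 4, at cradle x -59.5, y -35.75; it keeps the heel from backing out. Swinging in, the frame turns about its heel's buffer-side corner (near x -67.5, y 31), so a pushed point moves on an arc about that corner; a finger pushed straight across rubs along the frame's side.
- head_scale (a point): Middle of the printed scale on the plate beside the head, cradle x 96.5, y -60, z 8. The grey L-shaped head: cross bar x 71.5..93.5, y -48..58; side arm x 28.5..93.5, y 40..58; top z 24, brass thumb screw to z 35. Head, buffer and catch together stand somewhere from -3.5 to +3.5 mm along y off the numbers given (set by hand, not measured); they stay there under the job's forces.
- cradle_buffer (a joint): How far the black rubber buffer is pressed in, m: 0 out, 0.0045 hard stop; spring 2200 N/m. Round pad, radius 4.5 mm, on the side arm at cradle x 40, z 14; free face at y 29 (plus the head's setting), pressed by the frame's long side. The catch snaps once it is in by about 2 mm (1 to 3 mm, depending on the setting; with drag 5 to 11 N of push) and then keeps it in by that much.
- cradle_nose (a joint): How far the roller catch (nose) is pushed back along cradle +x, m: 0 out, at most 0.012; spring 0.5 N out, 1.1 N at 5 mm. Upright brass roller, radius 3 mm, at x 65.5, y -34 (plus the head's setting), z 10..17.5. In the last 6 degrees the frame's short end rolls along it and pushes it back; it snaps out behind the frame's open long side. A frame swung out under 12 degrees would lie on it.
- phone_center (a point): Centre (half-way up) of the loose stripped phone frame: dark flat slab 62 x 135 x 8.5 mm, about 90 g, lying face up on the desk at the start (point 4.25 mm above its underside). Its x axis runs across the 62 mm width, its y axis along the 135 mm length, z up. Either short end may go to the heel.
- tub: Small cream paste tub, 45 mm across, 16 mm high; origin at the centre of its underside. Leave alone.
- tin: Yellow round tin, 55 mm across, 22 mm high; origin at the centre of its underside. Leave alone.
- black_tweezers: Black tweezers lying flat along their x axis, 120 x 14 x 8 mm; origin at the centre of the underside. Leave alone.
- driver: Precision screwdriver with a teal handle lying flat along its y axis, 112 x 12 x 9 mm; origin at the centre of the underside. Leave alone.

How it is judged (in metres and radians):
On the way:
1. the frame lies flat on the mat, swung out by at least 6 degrees, with one end in among the heel pins (angle between the y axis of phone_center and the x axis of cradle, either way round between 0.105 and 0.7 rad and angle between phone_center's own z axis and vertical below 0.06 rad and z of phone_center in the frame of cradle below 0.0165 m and x of phone_center in the frame of cradle between -0.032 and 0.004 m and y of phone_center in the frame of cradle between -0.045 and -0.003 m), for 0.2 s.
At the end, for the whole second after the job is handed in: Robot touching nothing; frame flat on the mat, heel on the end pin (centre within 4 mm along x, 5 mm across), parallel to the cradle within 3.7 degrees, catch nose out to within 1.5 mm behind it, buffer still pressed in by more than 0.5 mm, so that the catch holds the frame (x of phone_center in the frame of cradle between -0.004 and 0.004 m and y of phone_center in the frame of cradle between -0.005 and 0.005 m and z of phone_center in the frame of cradle below 0.0145 m and angle between phone_center's own z axis and vertical below 0.05 rad and angle between the y axis of phone_center and the x axis of cradle, either way round below 0.065 rad and value of joint cradle_buffer above 0.0005 m and value of joint cradle_nose below 0.0015 m).
It fails at once if the phone frame is pressed against the cradle with more than 24 N (contact force between phone and cradle above 24 N).
It fails at once if the tub, tin, tweezers or screwdriver is moved by more than 20 mm (distance of any of tub, tin, black_tweezers, driver from where it was at the start of the episode above 0.02 m).
It also fails if it takes over 61 s, if anything falls off the work surface, if the arm or the gripper's body presses on something with over 40 N, if the wrist force passes 120 N, or if a joint passes its speed limit or range.

## Working session

There is one attempt and no reset: what is moved stays moved. The work goes in short steps, Python scripts to look and compute and a shell command to move; the robot and the scene stay as the last step left them, time stands still between calls to the robot, and variables do not carry over. Pictures are saved under pics/ and viewed, at most 10 in all, crops included, and the job is handed in when it is done.

```bash
ls; mkdir -p pics
cat > h.py <<'E'
import numpy as np, cv2
from plant import get_obs, eyes, ctrl, spotter
from scipy.spatial.transform import Rotation as R
def ray(cam,px):
    m=eyes.camera_model(cam);K=np.array([[m['fx'],0,m['cx']],[0,m['fy'],m['cy']],[0,0,1]])
    u=cv2.undistortPoints(np.array([[px]],float),K,np.array(m['D']))[0,0]
    T=np.array(m['extrinsics']);d=T[:3,:3]@[u[0],u[1],1];return T[:3,3],d
def at(cam,px,z):
    o,d=ray(cam,px);return o+d*(z-o[2])/d[2]
def find(cam,t,z):
    r=spotter.place_of(cam,t)
    return [(round(q['p'],2),np.round(q['location'],1).tolist(),np.round(at(cam,q['location'],z),4).tolist()) for q in r[:2]]
E
python3 - <<'E'
from h import *
print(get_obs())
for c in ('top','scene'):
    cv2.imwrite(f'pics/{c}0.png',eyes.snapshot(c))
    for t,z in (('cradle',0),('end_pin',.021),('buffer_side_pin',.021),('open_side_pin',.021),('head_scale',.008),('phone_center',.00425),('tub',0),('tin',0),('black_tweezers',0),('driver',0)):
        print(c,t,find(c,t,z))
E
```

```text
pics
{'clock': 0.0, 'joint_pos': array([-4.66320747e+01,  2.05918770e+01,  6.33270205e-01, -2.17221895e-02,
       -7.01370402e+01, -1.65071275e+01]), 'qvel': array([-0.13096606,  0.01787297, -0.08427631,  0.03674023, -0.06058801,
        0.0431496 ]), 'tau': array([-2.31527352e-03, -5.82722068e+01,  2.93053865e+01,  6.99752927e+00,
        6.80784593e-03, -1.58754528e-04]), 'tool_pos': array([ 0.30471728, -0.60169877,  0.20510888]), 'orientation': array([ 1.79902493e+02, -7.60095499e-03, -1.53146593e+02]), 'force': array([-0.13190371,  0.85155883,  0.52764722]), 'moment': array([-0.04245858,  0.008516  ,  0.01441388]), 'gripper_force': 0.0, 'opening': 0.08755478009708072}
top cradle [(0.65, [297.4, 200.5], [0.5623, -0.2119, 0.0])]
top end_pin [(0.85, [261.2, 193.0], [0.5764, -0.1301, 0.021])]
top buffer_side_pin [(0.65, [276.6, 189.6], [0.5843, -0.1643, 0.021]), (0.63, [373.2, 166.1], [0.6384, -0.377, 0.021])]
top open_side_pin [(0.7, [278.8, 218.9], [0.5192, -0.1696, 0.021])]
top head_scale [(0.75, [347.0, 211.6], [0.5378, -0.3212, 0.008])]
top phone_center [(0.69, [153.6, 248.5], [0.4499, 0.112, 0.0042])]
top tub [(0.71, [234.3, 204.3], [0.5522, -0.0687, 0.0])]
top tin [(0.68, [372.5, 165.7], [0.643, -0.3807, 0.0])]
top black_tweezers [(0.68, [359.5, 192.0], [0.5829, -0.351, 0.0]), (0.56, [279.3, 189.4], [0.5873, -0.1708, 0.0])]
top driver [(0.48, [353.0, 200.4], [0.5637, -0.3363, 0.0])]
scene cradle [(0.21, [240.7, 189.4], [0.5508, -0.0609, 0.0])]
scene end_pin []
scene buffer_side_pin []
scene open_side_pin []
scene head_scale [(0.56, [308.8, 253.2], [0.5268, -0.3204, 0.008])]
scene phone_center [(0.65, [164.1, 163.9], [0.4604, 0.1313, 0.0042])]
scene tub [(0.54, [243.1, 192.8], [0.5475, -0.0755, 0.0])]
scene tin []
scene black_tweezers []
scene driver []
```

Run:
```python
from h import *
a=cv2.imread('pics/top0.png')[120:310,110:400]
cv2.imwrite('pics/top0c.png',cv2.resize(a,None,fx=2.7,fy=2.7,interpolation=cv2.INTER_CUBIC))
eyes.snapshot('top')
for t,z in (('phone_center',.0085),):
    r=spotter.outline_of('top',t)[0]; c,_=cv2.findContours(r['region'].astype(np.uint8),0,2)
    c=max(c,key=cv2.contourArea).reshape(-1,2)
    w=np.array([at('top',p,z)[:2]*1000 for p in c],np.float32)
    print(cv2.minAreaRect(w), cv2.boxPoints(cv2.minAreaRect(w)))
```

```text
((459.9311218261719, 116.43937683105469), (135.99549865722656, 61.78742218017578), 79.82402038574219) [[417.51007   54.969307]
 [478.32556   44.0532  ]
 [502.35217  177.90945 ]
 [441.53668  188.82556 ]]
```

View pics/top0c.png

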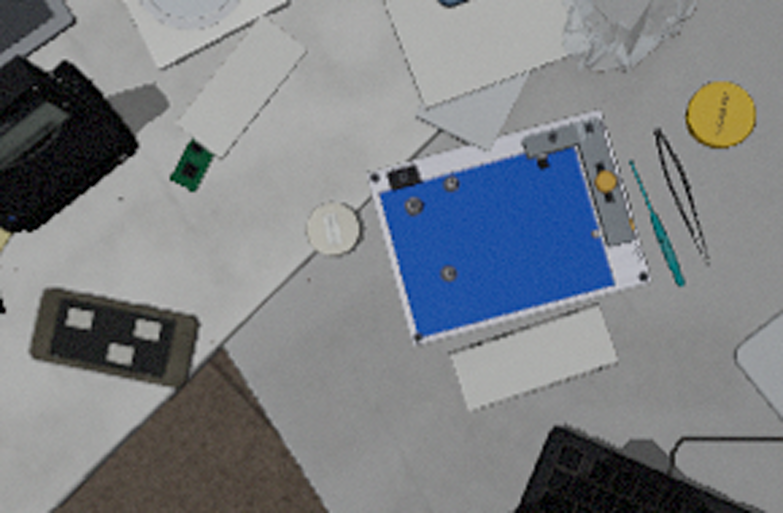

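The top view shows the phone at the left (about 115,337 in the crop), the cradle in the middle with its heel pins at (414,205), (451,183) and (449,273), and the tub just off the heel. The driver, tweezers and tin lie beyond the head. Next I fit the cradle pose and work out the first move.

```bash
cat >> h.py <<'E'
L={'end_pin':(-72.5,26,21),'buffer_side_pin':(-37.5,35.75,21),'open_side_pin':(-59.5,-35.75,21),'head_scale':(96.5,-60,8)}
def fit(cam):
    P=[];Q=[];n=[]
    for k,v in L.items():
        r=spotter.place_of(cam,k)
        if r and r[0]['p']>.3: P.append(v[:2]);Q.append(at(cam,r[0]['location'],v[2]/1000)[:2]*1000);n.append(k)
    P=np.array(P);Q=np.array(Q);p=P-P.mean(0);q=Q-Q.mean(0)
    a=np.arctan2((p[:,0]*q[:,1]-p[:,1]*q[:,0]).sum(),(p*q).sum());c,s=np.cos(a),np.sin(a);M=np.array([[c,-s],[s,c]])
    t=Q.mean(0)-M@P.mean(0);return n,t,np.degrees(a),np.round(Q-(P@M.T+t),1).tolist()
def to(pos,yaw):
    "tool-axis shift (mm, after turn) and turn to reach pos(mm) & yaw, tool down; also in start axes"
    o=get_obs();A=R.from_euler('xyz',o['orientation'],degrees=True);B=R.from_euler('xyz',[180,0,yaw],degrees=True)
    d=np.array(pos)-o['tool_pos']*1000
    print('turn',(A.inv()*B).as_rotvec().round(3),'shift in start axes',A.inv().apply(d).round(1),'in end axes',B.inv().apply(d).round(1))
E
python3 - <<'E'
from h import *
eyes.snapshot('top');print(fit('top'))
to([520,-210,300],-100)
E
```

```text
(['buffer_side_pin', 'open_side_pin', 'head_scale'], array([ 564.98319341, -211.26526103]), np.float64(-74.8525588845487), [[-2.9, -0.8], [2.7, -1.4], [0.2, 2.2]])
turn [ 0.    -0.    -0.927] shift in start axes [-369.1  252.7  -94. ] in end axes [-423.5 -143.7  -94. ]
```

```bash
python3 -m crank '[0,0,0,-46,31.5,-12,1, 0,0,0,-46,31.5,-12,1, 0,0,0,-46,31.5,-12,1, 0,0,0,-46,31.5,-12,1, 0,0,0,-46,31.5,-12,1]' && python3 -m crank '[0,0,0,-46,31.5,-12,1, 0,0,0,-46,31.5,-12,1, 0,0,0,-46,31.5,-12,1, 0,0,-0.185,0,0,0,1, 0,0,-0.185,0,0,0,1]' && python3 -m crank '[0,0,-0.185,0,0,0,1, 0,0,-0.185,0,0,0,1, 0,0,-0.185,0,0,0,1, 0,0,0,0,0,0,1]'
python3 - <<'E'
from h import *
cv2.imwrite('pics/w1.png',eyes.snapshot('wrist'));print(fit('wrist'))
eyes.snapshot('top')
to([460,116,120],-100.2)
E
```

```text
clock: 2.08
tool_pos: [0.4396, -0.3561, 0.2667]
orientation: [-180.0, 0.0, -153.1]
force: [0.3, 0.1, -0.3]
opening: 0.0877
gripper_force: 0.0
clock: 2.7
tool_pos: [0.5199, -0.21, 0.3023]
orientation: [-180.0, 0.0, -131.5]
force: [0.2, -0.2, -0.6]
opening: 0.088
gripper_force: 0.0
clock: 3.2
tool_pos: [0.5194, -0.2111, 0.3022]
orientation: [-180.0, 0.0, -100.2]
force: [-0.8, 0.7, 0.3]
opening: 0.0878
gripper_force: 0.0
(['end_pin', 'buffer_side_pin', 'open_side_pin', 'head_scale'], array([ 568.76059116, -212.10066702]), np.float64(-75.08033090992505), [[4.4, -0.9], [-4.5, 2.6], [0.1, -1.0], [0.0, -0.7]])
turn [-0.    -0.    -0.001] shift in start axes [-311.3  116.6  182.1] in end axes [-311.4  116.4  182.1]
```

View pics/w1.png

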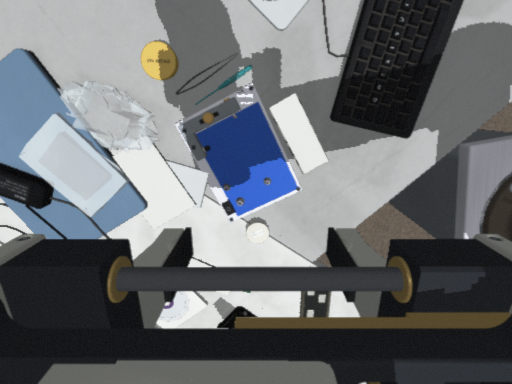

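The wrist view shows the cradle ahead of the tool at about (252,150), with its heel end (pins near 240,202) towards the bottom and the tub at (258,232). The camera looks along tool +x. On to the phone.

```bash
python3 -m crank '[0,0,0,-44.5,16.7,26,1, 0,0,0,-44.5,16.7,26,1, 0,0,0,-44.5,16.7,26,1, 0,0,0,-44.5,16.7,26,1, 0,0,0,-44.5,16.7,26,1]' && python3 -m crank '[0,0,0,-44.5,16.7,26,1, 0,0,0,-44.5,16.7,26,1, 0,0,0,0,0,0,1]'
python3 - <<'E'
from h import *
cv2.imwrite('pics/w2.png',eyes.snapshot('wrist'))
print(find('wrist','phone_center',.00425))
for c in ('wrist','scene'):
  if c=='scene': eyes.snapshot(c)
  for r in spotter.outline_of(c,'phone_center')[:1]:
    c2,_=cv2.findContours(r['region'].astype(np.uint8),0,2);q=max(c2,key=cv2.contourArea).reshape(-1,2)
    print(c,r['p'],r['rect'],cv2.minAreaRect(np.array([at(c,p,.0085)[:2]*1000 for p in q],np.float32)))
to([460,116,2.5],-100.2)
E
```

```text
clock: 4.12
tool_pos: [0.4761, 0.0241, 0.1716]
orientation: [-180.0, 0.0, -100.2]
force: [1.1, -0.8, 0.1]
opening: 0.0878
gripper_force: 0.0
clock: 4.5
tool_pos: [0.4578, 0.118, 0.1185]
orientation: [179.9, -0.1, -100.0]
force: [0.3, -0.1, -0.2]
opening: 0.0873
gripper_force: 0.0
[(0.66, [258.1, 181.0], [0.4613, 0.1136, 0.0042])]
wrist 0.75 [232.4, 121.7, 55.0, 113.5] ((460.695556640625, 114.5145492553711), (134.5918731689453, 63.103919982910156), 78.84647369384766)
scene 0.93 [144.7, 151.6, 40.4, 34.8] ((452.3836364746094, 108.53994750976562), (145.9973907470703, 63.172821044921875), 77.48255920410156)
turn [-0.001  0.001 -0.   ] shift in start axes [-4.000e-01 -1.000e-01  1.182e+02] in end axes [ -0.4  -0.2 118.2]
```

View pics/w2.png

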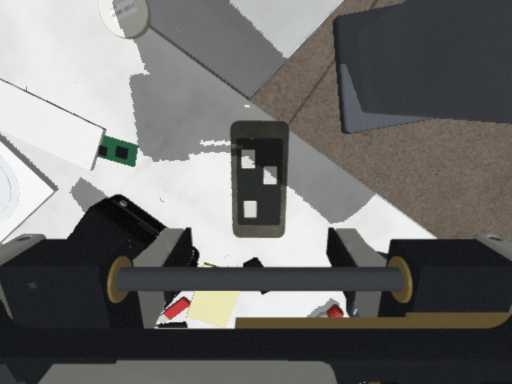

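The phone lies below the tool, outlined between about (232,122) and (288,238); the wrist camera puts its centre at (461,114.5) mm. Grasp it 8 mm towards the free end.

```bash
python3 -m crank '[0,0,0.017,11,-3.7,0,1, 0,0,0,0,0,50,1, 0,0,0,0,0,45,1, 0,0,0,0,0,16,1, 0,0,0,0,0,5,1]' && python3 -m crank '[0,0,0,0,0,0,0, 0,0,0,0,0,0,0, 0,0,0,0,0,0,0, 0,0,0,0,0,0,0, 0,0,0,0,0,0,0]'
```

```text
clock: 5.38
tool_pos: [0.4606, 0.1032, 0.0033]
orientation: [179.9, -0.1, -101.2]
force: [0.3, -0.6, 0.5]
opening: 0.0876
gripper_force: 0.0
clock: 6.0
tool_pos: [0.4609, 0.1048, 0.0043]
orientation: [-180.0, 0.0, -101.1]
force: [0.2, 0.5, -0.1]
opening: 0.0431
gripper_force: 0.0
```

Run:
```python
from h import *
im=eyes.snapshot('wrist');print(get_obs()['opening'],get_obs()['tool_pos'],get_obs()['force'])
cv2.imwrite('pics/w3.png',im)
for r in spotter.outline_of('wrist','phone_center')[:1]:
    c2,_=cv2.findContours(r['region'].astype(np.uint8),0,2);q=max(c2,key=cv2.contourArea).reshape(-1,2)
    print(r['p'],cv2.minAreaRect(np.array([at('wrist',p,.0085)[:2]*1000 for p in q],np.float32)))
```

```text
0.0392463926964877 [0.46089598 0.10474607 0.00420637] [-0.06427451  0.36053595  0.55238657]
0.73 ((454.3651428222656, 91.40357971191406), (87.61663818359375, 60.84647750854492), 79.46144104003906)
```

View pics/w3.png

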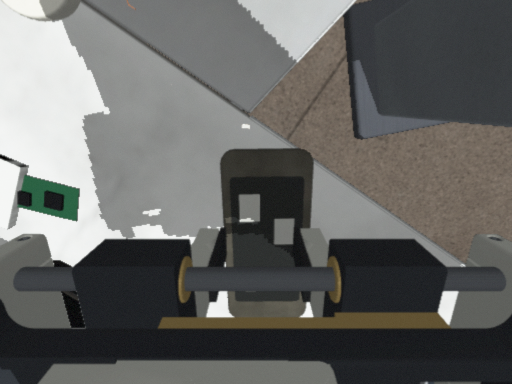

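The fingers closed past the frame's 62 mm width with no grip force, so at TCP z 4.2 they slid over its top edge. I'll open, go lower and try again.

```bash
python3 -m crank '[0,0,0,0,0,0,1, 0,0,0,0,0,0,1, 0,0,0,0,0,0,1, 0,0,0,0,0,0,1, 0,0,0,0,0,0,1]' && python3 -m crank '[0,0,0,0,0,0,1, 0,0,0,0,0,2,1, 0,0,0,0,0,1.2,1, 0,0,0,0,0,0,1]'
python3 - <<'E'
from h import *
im=eyes.snapshot('wrist');o=get_obs();print(o['opening'],o['tool_pos'],o['force'],o['orientation'])
cv2.imwrite('pics/w4.png',im)
eyes.snapshot('top')
for r in spotter.outline_of('top','phone_center')[:1]:
    print(r['p'],r['rect'])
E
```

```text
clock: 6.72
tool_pos: [0.4609, 0.1046, 0.004]
orientation: [180.0, -0.0, -101.1]
force: [0.9, 0.1, 0.0]
opening: 0.0794
gripper_force: 0.0
clock: 7.22
tool_pos: [0.4607, 0.1046, 0.0007]
orientation: [180.0, -0.0, -101.1]
force: [0.2, 0.6, 0.2]
opening: 0.0878
gripper_force: 0.0
0.08788828112731652 [0.4608186  0.10462111 0.00077433] [-0.00106168  0.03558568 -0.08615255] [ 1.79992072e+02 -7.29729252e-03 -1.01117852e+02]
0.72 [158.0, 232.5, 24.9, 34.1]
```

View pics/w4.png

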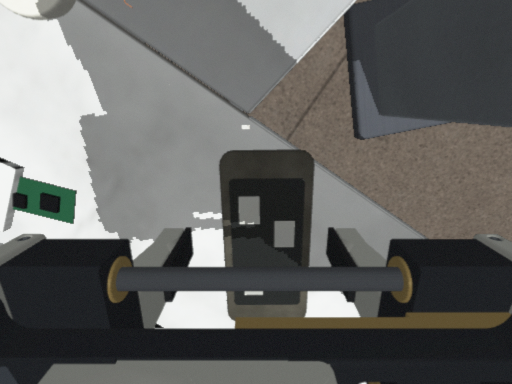

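The phone hasn't moved, and the fingertips (columns about 175 and 345) straddle it. Closing again from this lower height.

```bash
python3 -m crank '[0,0,0,0,0,0,0, 0,0,0,0,0,0,0, 0,0,0,0,0,0,0, 0,0,0,0,0,0,0]'; python3 -m crank '[0,0,0,0,0,0,0]'
```

```text
clock: 7.88
tool_pos: [0.4609, 0.1047, 0.0009]
orientation: [-180.0, 0.0, -101.1]
force: [-1.3, 0.3, 0.1]
opening: 0.0533
gripper_force: 0.0
clock: 8.0
tool_pos: [0.4609, 0.1046, 0.0009]
orientation: [180.0, -0.0, -101.1]
force: [0.2, 0.0, -0.4]
opening: 0.043
gripper_force: 0.0
```

Run:
```python
from h import *
im=eyes.snapshot('wrist');o=get_obs()
m=eyes.camera_model('wrist');T=np.linalg.inv(np.array(m['extrinsics']));K=np.array([[m['fx'],0,m['cx']],[0,m['fy'],m['cy']],[0,0,1]])
print(np.array(m['extrinsics']).round(3),o['opening'],o['tool_pos'])
A=R.from_euler('xyz',o['orientation'],degrees=True)
for loc in ([0,0,0],[0,o['opening']/2,0],[0,-o['opening']/2,0],[9.5e-3,o['opening']/2,0],[9.5e-3,o['opening']/2,-.019],[9.5e-3,-o['opening']/2,-.019],[-9.5e-3,-o['opening']/2,0]):
    w=A.apply(loc)+o['tool_pos']
    print(loc,cv2.projectPoints(np.array([w]),T[:3,:3],T[:3,3],K,np.array(m['D']))[0].ravel().round(0))
r=spotter.outline_of('wrist','phone_center')[0];print(r['rect'],r['p'])
cv2.imwrite('pics/w5.png',cv2.resize(im[130:345,140:400],None,fx=2.7,fy=2.7,interpolation=cv2.INTER_CUBIC))
```

```text
[[-0.981  0.183  0.06   0.446]
 [ 0.193  0.933  0.303  0.022]
 [-0.001  0.309 -0.951  0.178]
 [ 0.     0.     0.     1.   ]] 0.03918168770584346 [0.46086113 0.10466381 0.00084527]
[0, 0, 0] [261. 227.]
[0, 0.01959084385292173, 0] [288. 227.]
[0, -0.01959084385292173, 0] [234. 227.]
[0.0095, 0.01959084385292173, 0] [289. 215.]
[0.0095, 0.01959084385292173, -0.019] [292. 227.]
[0.0095, -0.01959084385292173, -0.019] [231. 226.]
[-0.0095, -0.01959084385292173, 0] [234. 239.]
[220.9, 149.0, 93.6, 167.3] 0.71
```

View pics/w5.png

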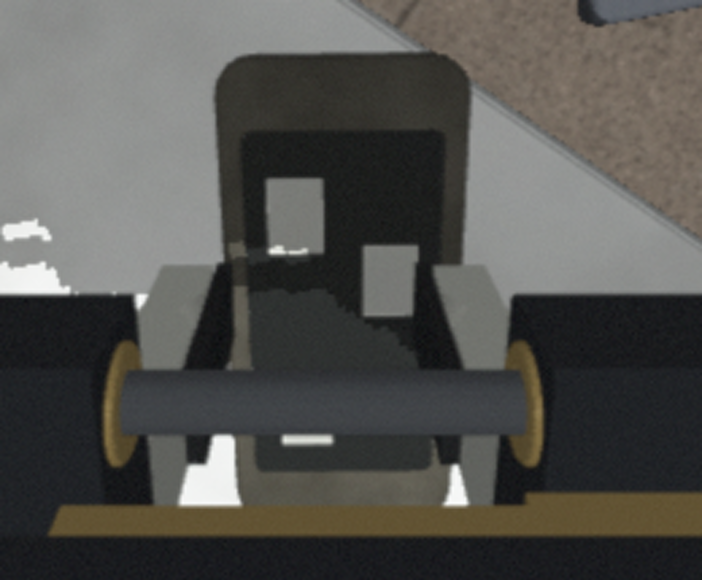

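Measured against the calibration, the visible fingertips end about 19 mm above where the reported TCP should be, so the real tips are still above the phone. I'll open and feel downward in small guarded steps.

```bash
python3 -c "
from plant import ctrl;print(ctrl.grip_depth,[a for a in dir(ctrl) if a[0]!='_'])"
python3 -m crank '[0,0,0,0,0,0,1, 0,0,0,0,0,0,1, 0,0,0,0,0,0,1, 0,0,0,0,0,0,1, 0,0,0,0,0,0,1]' && python3 -m crank '[0,0,0,0,0,0,1, 0,0,0,0,0,3,1, 0,0,0,0,0,2,1]' && python3 -m crank '[0,0,0,0,0,2,1, 0,0,0,0,0,0,1]'
```

```text
0.0188 ['PlanningError', 'close_job', 'grip_depth']
clock: 8.72
tool_pos: [0.4609, 0.1046, 0.0009]
orientation: [180.0, -0.0, -101.1]
force: [0.3, 0.5, 0.2]
opening: 0.0797
gripper_force: 0.0
clock: 9.1
tool_pos: [0.4608, 0.1046, -0.0044]
orientation: [180.0, -0.0, -101.1]
force: [0.4, 0.6, 0.4]
opening: 0.0875
gripper_force: 0.0
clock: 9.35
tool_pos: [0.4608, 0.1046, -0.0064]
orientation: [180.0, -0.0, -101.1]
force: [-0.1, -0.1, 0.8]
opening: 0.0878
gripper_force: 0.0
```

TCP z is at -6.4 mm with no contact, so the offset is real. Carrying on down with checks.

```bash
python3 -m crank '[0,0,0,0,0,2,1, 0,0,0,0,0,2,1, 0,0,0,0,0,0,1]' && python3 -m crank '[0,0,0,0,0,1.5,1, 0,0,0,0,0,1.5,1, 0,0,0,0,0,0,1]'&& python3 -m crank '[0,0,0,0,0,1,1, 0,0,0,0,0,1,1, 0,0,0,0,0,0,1]'
```

```text
clock: 9.72
tool_pos: [0.4608, 0.1046, -0.0103]
orientation: [180.0, -0.0, -101.1]
force: [-0.0, 0.3, 0.9]
opening: 0.0881
gripper_force: 0.0
clock: 10.1
tool_pos: [0.4608, 0.1046, -0.0133]
orientation: [180.0, -0.0, -101.1]
force: [-0.5, 0.1, -0.5]
opening: 0.0875
gripper_force: 0.0
clock: 10.48
tool_pos: [0.4608, 0.1046, -0.0152]
orientation: [180.0, -0.0, -101.1]
force: [-1.0, 0.4, 0.1]
opening: 0.0878
gripper_force: 0.0
```

```bash
python3 -m crank '[0,0,0,0,0,0.7,1, 0,0,0,0,0,0,0, 0,0,0,0,0,0,0, 0,0,0,0,0,0,0, 0,0,0,0,0,0,0]'; python3 -m crank '[0,0,0,0,0,0,0, 0,0,0,0,0,0,0]'
```

```text
clock: 11.1
tool_pos: [0.4606, 0.1045, -0.0159]
orientation: [180.0, -0.0, -101.1]
force: [-1.2, 0.6, 1.3]
opening: 0.0611
gripper_force: 30.0
clock: 11.35
tool_pos: [0.4606, 0.1045, -0.0159]
orientation: [180.0, -0.0, -101.1]
force: [-2.0, -0.1, 1.3]
opening: 0.0614
gripper_force: 30.0
```

Gripped: opening 61.4 mm at 30 N. With the frame's underside at z=0 the reported TCP z is -15.9, so on the mat it should read about -6.9. Lift and move to a viewing spot on the heel side.

```bash
python3 -m crank '[0,0,0,0,0,-20,0, 0,0,0,0,0,-50,0, 0,0,0,30,-16,-50,0, 0,0,0,43,-24,-6,0, 0,0,0,42,-23,0,0]'&& python3 -m crank '[0,0,0,0,0,0,0, 0,0,0,0,0,0,0]'
python3 - <<'E'
from h import *
im=eyes.snapshot('wrist');cv2.imwrite('pics/w6.png',im);print(fit('wrist'))
for k in L: print(k,find('wrist',k,L[k][2]/1000))
print(find('wrist','cradle',0))
eyes.snapshot('top');print(fit('top'))
E
```

```text
clock: 11.98
tool_pos: [0.5019, -0.0211, 0.1116]
orientation: [-179.8, 0.1, -101.1]
force: [0.9, 1.0, -2.1]
opening: 0.0611
gripper_force: 30.0
clock: 12.22
tool_pos: [0.5004, -0.0205, 0.1099]
orientation: [180.0, 0.0, -101.2]
force: [0.6, -0.6, -1.3]
opening: 0.0614
gripper_force: 30.0
(['end_pin', 'buffer_side_pin', 'open_side_pin'], array([ 563.95571126, -209.51685917]), np.float64(-76.28008103631201), [[1.8, -2.5], [0.1, 2.6], [-1.8, -0.1]])
end_pin [(0.89, [158.2, 87.0], [0.5741, -0.1352, 0.021])]
buffer_side_pin [(0.86, [132.0, 59.1], [0.59, -0.1622, 0.021]), (0.61, [208.6, 155.1], [0.5442, -0.0652, 0.021])]
open_side_pin [(0.94, [215.8, 42.8], [0.5133, -0.1606, 0.021])]
head_scale []
[(0.9, [149.4, 2.1], [0.5669, -0.2092, 0.0])]
(['end_pin', 'buffer_side_pin', 'head_scale'], array([ 568.69347709, -210.1750573 ]), np.float64(-73.69264572474637), [[-0.4, 1.6], [-0.7, -4.6], [1.2, 3.0]])
```

View pics/w6.png

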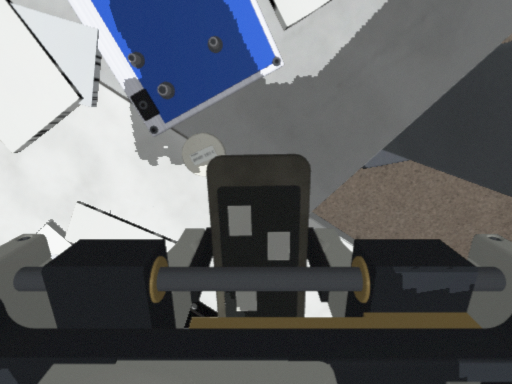

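Now the pins show clearly at about (165,90), (135,59) and (214,43); the spotter's end-pin point is about 6 px off. I'll cross-check using the blue mat's edges in the first top picture and the pin pixels I read here.

Run:
```python
from h import *
from scipy.optimize import least_squares
im=cv2.imread('pics/top0.png');h=cv2.cvtColor(im,cv2.COLOR_BGR2HSV)
m=cv2.inRange(h,(100,130,50),(130,255,255));c,_=cv2.findContours(m,0,2);c=max(c,key=cv2.contourArea)
w=np.array([at('top',p,.009)[:2]*1000 for p in c.reshape(-1,2)],np.float32)
r=cv2.minAreaRect(w);print(r)
# mat: sdf fit of heel and open edges
def f(v):
    a=np.radians(v[2]);M=np.array([[np.cos(a),-np.sin(a)],[np.sin(a),np.cos(a)]]);q=(w-v[:2])@M
    e=np.stack([np.abs(q[:,0]+98),np.abs(q[:,1]+81),np.abs(q[:,0]-70),np.abs(q[:,1]-45)],1).min(1);return e
s=least_squares(f,[566,-211,-75],loss='soft_l1');print('mat top',s.x.round(2),np.median(f(s.x)))
# pins from current wrist frame
w6=cv2.imread('pics/w6.png')
def pinfit(px):
    P=np.array([L[k][:2] for k in px],float);Q=np.array([at('wrist',v,L[k][2]/1000)[:2]*1000 for k,v in px.items()])
    g=lambda v:((P@np.array([[np.cos(v[2]),-np.sin(v[2])],[np.sin(v[2]),np.cos(v[2])]]).T+v[:2])-Q).ravel()
    s=least_squares(g,[566,-211,-1.3]);print('pins',s.x[:2].round(1),np.degrees(s.x[2]).round(2),s.fun.round(1))
pinfit({'end_pin':(165,89.5),'buffer_side_pin':(136,59),'open_side_pin':(214,43)})
cv2.imwrite('pics/w6c.png',cv2.resize(w6[0:140,80:300],None,fx=3.6,fy=3.6,interpolation=cv2.INTER_CUBIC))
```

```text
((544.7901611328125, -202.09011840820312), (124.18527221679688, 166.70712280273438), 15.655150413513184)
mat top [ 563.89 -211.05  -74.79] 2.7332428687825825
pins [ 563.8 -208.9] -73.91 [ 0.3  0.8  1.5 -0.5 -1.8 -0.3]
```

View pics/w6c.png

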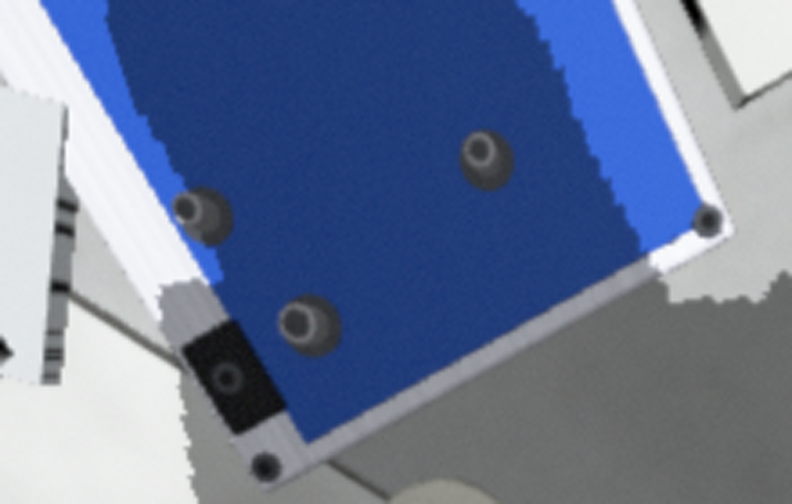

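Run:
```python
from h import *
from scipy.optimize import least_squares
pts=[((-72.5,26,21),(162.5,89.7)),((-37.5,35.75,21),(131.9,58.1)),((-59.5,-35.75,21),(213.6,41.7)),((-98,45,9),(164.7,122.2))]
P=np.array([p[0][:2] for p in pts]);Q=np.array([at('wrist',p[1],p[0][2]/1000)[:2]*1000 for p in pts])
g=lambda v:((P@np.array([[np.cos(v[2]),-np.sin(v[2])],[np.sin(v[2]),np.cos(v[2])]]).T+v[:2])-Q).ravel()
s=least_squares(g,[566,-211,-1.3]);print(s.x[:2].round(1),np.degrees(s.x[2]).round(2),s.fun.round(1))
# where is the phone in the wrist picture at its carried height (front edge)
eyes.snapshot('wrist')
o=get_obs();zt=o['tool_pos'][2]+.0159+.0085
r=spotter.outline_of('wrist','phone_center')[0]['region']
ys,xs=np.nonzero(r);top=ys.min();print('front edge row',top)
A=R.from_euler('xyz',o['orientation'],degrees=True)
for px in ((260,154.5),(210,190),(310,190)):
    print(px,(A.inv().apply(at('wrist',px,zt)-o['tool_pos'])*1000).round(1))
print(o['tool_pos'],o['orientation'])
```

```text
[ 565.3 -210.2] -74.22 [-0.1 -0.3 -0.1 -0.6 -0.1 -0.3  0.4  1.2]
front edge row 154
(260, 154.5) [ 56.9  -0.8 -24.4]
(210, 190) [ 35.8 -30.5 -24.4]
(310, 190) [ 35.8  28.8 -24.4]
[ 0.50052927 -0.02035055  0.11017111] [-1.79999286e+02  1.60644319e-03 -1.01120141e+02]
```

Cradle at about (565.1,-210.2) mm, -74.3°; the held frame's centre sits 10 mm behind the TCP. Move above the loading pose (swung out 24°).

```bash
python3 -m crank '[0,0,-0.047,0,0,0,0, 0,0,0,46.4,-18,16,0, 0,0,0,46.4,-18,16,0, 0,0,0,46.4,-18,16,0, 0,0,0,46.4,-18,16,0]'&& python3 -m crank '[0,0,0,0,0,0,0, 0,0,0,0,0,0,0]'
python3 - <<'E'
from h import *
to([544.6,-214.6,6.1],-98.4)
im=eyes.snapshot('wrist');eyes.snapshot('top')
cv2.imwrite('pics/w7.png',im)
o=get_obs();A=R.from_euler('xyz',o['orientation'],degrees=True)
for k in L: print(k,find('wrist',k,L[k][2]/1000))
E
```

```text
clock: 13.7
tool_pos: [0.545, -0.2161, 0.0457]
orientation: [-180.0, -0.0, -98.4]
force: [1.8, 0.5, -2.1]
opening: 0.0607
gripper_force: 30.0
clock: 13.95
tool_pos: [0.5442, -0.2147, 0.0458]
orientation: [180.0, -0.0, -98.5]
force: [0.2, 0.3, -0.6]
opening: 0.0608
gripper_force: 30.0
turn [ 0.001 -0.    -0.001] shift in start axes [-0.2 -0.4 39.7] in end axes [-0.2 -0.3 39.7]
end_pin []
buffer_side_pin [(0.87, [216.1, 271.9], [0.5915, -0.1649, 0.021])]
open_side_pin []
head_scale [(0.79, [252.2, 74.8], [0.5362, -0.3184, 0.008]), (0.53, [261.4, 256.9], [0.5512, -0.1662, 0.008])]
```

View pics/w7.png

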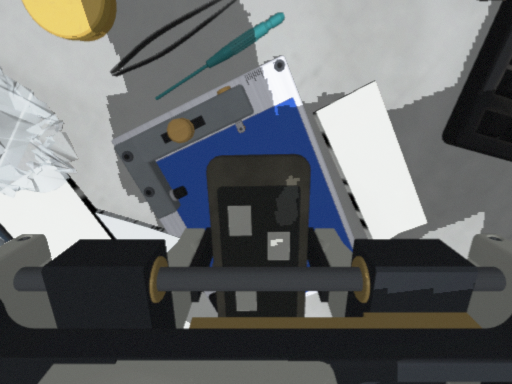

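The frame hangs over the mat, angled as planned, with the head at upper left (buffer near 178,192 and catch near 240,127). Nothing is touching. One mat-corner check, then down.

Run:
```python
from h import *
print('mat corner',at('wrist',(296,98),.009).round(4),'plate screw corner')
im=cv2.imread('pics/w7.png');h=cv2.cvtColor(im,cv2.COLOR_BGR2HSV)
m=cv2.inRange(h,(100,130,50),(130,255,255));c,_=cv2.findContours(m,0,2);c=max(c,key=cv2.contourArea).reshape(-1,2)
# open-side edge points (right border) and head edge
q=np.array([at('wrist',p,.009)[:2]*1000 for p in c if (p[0]>300 and 110<p[1]<225)])
v=cv2.fitLine(q.astype(np.float32),cv2.DIST_HUBER,0,.01,.01).ravel();print('open edge angle',np.degrees(np.arctan2(v[1],v[0])).round(2),'pt',v[2:].round(1),len(q))
for a in(-74.2,-74.6):
  n=np.array([-np.sin(np.radians(a)),np.cos(np.radians(a))]);print(a,'y_cradle of edge',(q-[565.1,-210.2])@n)
```

```text
mat corner [ 0.5061 -0.2977  0.009 ] plate screw corner
open edge angle -74.15 pt [ 492.2 -239. ] 97
-74.2 y_cradle of edge [-68.31091116 -69.04132561 -71.68215205 -71.38954624 -71.83342843
 -71.54032561 -71.9854176  -71.39753445 -71.84402322 -69.46640874
 -68.41675333 -61.28802944 -60.19795092 -52.95951099 -51.82775421
 -78.00535923 -78.31212156 -77.82686654 -78.43856387 -77.95496891
 -78.56409679 -78.0821505  -78.38581343 -77.90528235 -78.51081846
 -78.03191489 -78.33379276 -77.85628637 -78.45827376 -77.98237413
 -78.28248826 -77.80796812 -78.40644908 -77.93351534 -78.52953908
 -78.0581811  -78.35533116 -77.88532597 -78.47791393 -78.00946473
 -78.30490703 -77.83779376 -78.42698625 -77.96140957 -78.25516407
 -77.79090678 -78.37674338 -77.91400363 -78.20608996 -77.74465337
 -78.32717297 -77.86723523 -78.15767267 -77.69902214 -78.27826299
 -77.82109297 -78.39803571 -77.9423366  -78.23000166 -77.77556569
 -78.3492936  -77.8963107  -78.18237751 -77.73064255 -78.3011921
 -77.85089269 -78.13537934 -77.68631291 -78.25371999 -77.80607192
 -78.37127601 -77.92503731 -78.20686629 -77.761838   
[... 906 characters left out ...]
-78.30444332
 -77.83212063 -78.40656555 -77.93581212 -78.22223908 -77.75282389
 -78.32409702 -77.85623149 -78.14108149 -77.67453765 -78.24267456
 -77.77766115 -78.34358315 -77.88009007 -78.16227952 -77.70008312
 -78.2629287  -77.80223394 -78.08289372 -77.62347985 -78.18328299
 -77.72535241 -78.00449937 -77.54783419 -78.10462832 -77.64942841
 -78.20409746 -77.75035336 -78.0269474  -77.57444526 -78.12616153
 -77.67509768 -77.95022336 -77.50038665 -78.04918212 -77.60076651
 -77.87443968 -77.42723669 -77.9731428  -77.527344   -77.79958027
 -77.3549798  -77.89802751 -77.45481465 -77.99584372 -77.55400974
 -77.82382058 -77.38316331 -77.92138607 -77.48209153 -77.75050666
 -77.31237518 -77.84782126]
```

```bash
python3 -m crank '[0,0,0,0,0,14,0, 0,0,0,0,0,14,0, 0,0,0,0,0,7,0, 0,0,0,0,0,0,0]'
```

```text
clock: 14.75
tool_pos: [0.5439, -0.2145, 0.01]
orientation: [179.9, -0.0, -98.4]
force: [-0.9, 0.2, -1.6]
opening: 0.0611
gripper_force: 30.0
```

```bash
python3 -m crank '[0,0,0,0,-1.8,1,0, 0,0,0,0,0,2,0, 0,0,0,0,0,2,0, 0,0,0,0,0,1,0, 0,0,0,0,0,0,0]'&&python3 -m crank '[0,0,0,0,0,0.7,0, 0,0,0,0,0,0.7,0, 0,0,0,0,0,0,0]'
```

```text
clock: 15.38
tool_pos: [0.5463, -0.2147, 0.0052]
orientation: [-180.0, -0.0, -98.4]
force: [-0.3, -0.1, -1.6]
opening: 0.0612
gripper_force: 30.0
clock: 15.75
tool_pos: [0.5464, -0.2148, 0.0038]
orientation: [-180.0, -0.0, -98.4]
force: [-0.4, -0.6, -0.5]
opening: 0.0611
gripper_force: 30.0
```

```bash
python3 -m crank '[0,0,0,0,0,1,0, 0,0,0,0,0,1,0, 0,0,0,0,0,0,0]'&&python3 -m crank '[0,0,0,0,0,1.5,0, 0,0,0,0,0,1.5,0, 0,0,0,0,0,1,0, 0,0,0,0,0,0,0]'
```

```text
clock: 16.12
tool_pos: [0.5464, -0.2148, 0.0018]
orientation: [-180.0, -0.0, -98.4]
force: [-0.7, -0.3, 0.4]
opening: 0.0614
gripper_force: 30.0
clock: 16.62
tool_pos: [0.5464, -0.2148, -0.0022]
orientation: [-180.0, -0.0, -98.4]
force: [0.1, -1.3, 3.5]
opening: 0.0612
gripper_force: 30.0
```

Upward force is starting (3.5 N) about 4.7 mm above the mat, so I'll look before going on.

Run:
```python
from h import *
im=eyes.snapshot('wrist');o=get_obs();print(o['force'],o['moment'],o['tool_pos'])
A=R.from_euler('xyz',o['orientation'],degrees=True);print('tool axes f,m',A.inv().apply(o['force']),A.inv().apply(o['moment']))
cv2.imwrite('pics/w8.png',cv2.resize(im[100:345,100:370],None,fx=2.4,fy=2.4,interpolation=cv2.INTER_CUBIC))
```

```text
[-1.01424147 -0.3936418   2.19662857] [-0.12519902  0.2478562  -0.05406423] [ 0.54637629 -0.21477772 -0.00217815]
tool axes f,m [ 0.53801056  0.94546327 -2.1966931 ] [-0.22684696  0.16015639  0.05404464]
```

View pics/w8.png

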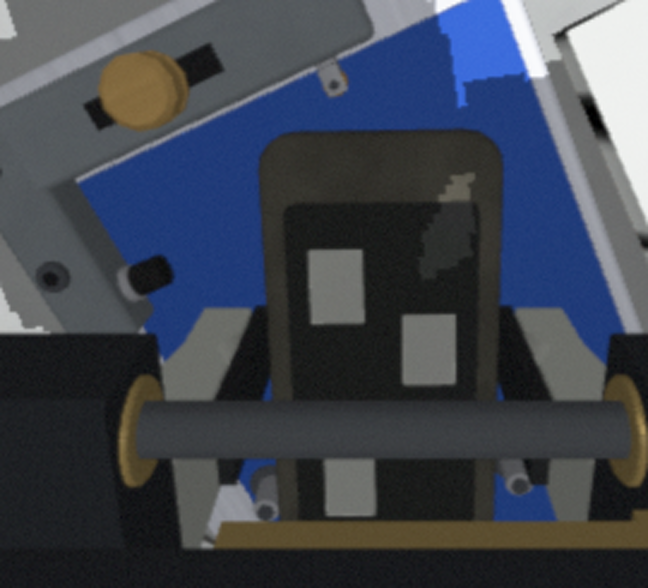

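Both side pins flank the frame (buffer pin at crop 266,495; open pin at 512,475), and the catch (333,80) and buffer (150,275) are clear. The front edge hasn't tilted, so this is probably rubbing on a pin. I'll average the forces and nudge sideways.

```bash
cat >> h.py <<'E'
def F(n=8):
    f=[];
    for _ in range(n): eyes.snapshot('top');o=get_obs();f.append(np.r_[o['force'],o['moment']])
    A=R.from_euler('xyz',o['orientation'],degrees=True);m=np.mean(f,0)
    print('tool F',A.inv().apply(m[:3]).round(2),'M',A.inv().apply(m[3:]).round(3),'pos',(o['tool_pos']*1000).round(1))
E
python3 -c "
from h import *
F(6)"
python3 -m crank '[0,0,0,0,0.8,0,0, 0,0,0,0,0,0,0]'
python3 -c "
from h import *
F(6)"
```

```text
tool F [ 0.96 -0.01 -2.8 ] M [-0.139  0.18  -0.017] pos [ 546.4 -214.8   -2.2]
clock: 17.23
tool_pos: [0.5457, -0.2146, -0.0021]
orientation: [-180.0, 0.0, -98.4]
force: [0.6, -0.9, 3.7]
opening: 0.0608
gripper_force: 30.0
tool F [ 1.07 -0.49 -3.03] M [0.122 0.21  0.017] pos [ 545.7 -214.6   -2.2]
```

The side nudge changes nothing. The push is up and forward (+x), so the heel edge is on the end pin. Back off 1.5 mm, shift forward and retry.

```bash
python3 -m crank '[0,0,0,0,-0.4,-1.5,0, 0,0,0,2.5,0,0,0, 0,0,0,0,0,0,0]'
python3 -c "
from h import *
F(5)"
python3 -m crank '[0,0,0,0,0,1.5,0, 0,0,0,0,0,0,0]'
python3 -c "
from h import *
F(5)"
```

```text
clock: 17.9
tool_pos: [0.5449, -0.2171, -0.0012]
orientation: [179.9, 0.0, -98.4]
force: [-0.4, 0.4, -1.5]
opening: 0.0611
gripper_force: 30.0
tool F [0.09 0.02 1.32] M [-0.082  0.018 -0.009] pos [ 545.4 -217.1   -0.9]
clock: 18.4
tool_pos: [0.5454, -0.2171, -0.0024]
orientation: [180.0, 0.0, -98.4]
force: [0.1, 0.5, -1.3]
opening: 0.0612
gripper_force: 30.0
tool F [-0.05 -0.06  1.32] M [-0.063  0.009  0.008] pos [ 545.6 -217.2   -2.2]
```

Clear: the force is back to weight only. Continue down to the mat.

```bash
python3 -m crank '[0,0,0,0,0,1.5,0, 0,0,0,0,0,1,0, 0,0,0,0,0,0,0]'&& python3 -m crank '[0,0,0,0,0,0.8,0, 0,0,0,0,0,0.5,0, 0,0,0,0,0,0,0]' && python3 -m crank '[0,0,0,0,0,0.4,0, 0,0,0,0,0,0,0]'
```

```text
clock: 19.02
tool_pos: [0.5455, -0.2171, -0.0049]
orientation: [180.0, -0.0, -98.4]
force: [0.3, 0.8, -0.9]
opening: 0.0612
gripper_force: 30.0
clock: 19.4
tool_pos: [0.5456, -0.2171, -0.006]
orientation: [-180.0, 0.0, -98.4]
force: [0.3, 1.1, -0.7]
opening: 0.0615
gripper_force: 30.0
clock: 19.65
tool_pos: [0.5457, -0.2171, -0.0063]
orientation: [-180.0, 0.0, -98.4]
force: [0.6, 0.8, 0.5]
opening: 0.0614
gripper_force: 30.0
```

```bash
python3 -m crank '[0,0,0,0,0,0.3,0, 0,0,0,0,0,0,0.8, 0,0,0,0,0,0,0.8, 0,0,0,0,0,0,0.8]'&& python3 -m crank '[0,0,0,0,0,-5,0.8, 0,0,0,0,0,-15,0.8, 0,0,0,0,0,-20,0.8, 0,0,0,0,0,-30,0, 0,0,0,0,0,0,0]'
python3 - <<'E'
from h import *
im=eyes.snapshot('wrist');o=get_obs();print(o['tool_pos'],o['force'],o['opening'])
cv2.imwrite('pics/w9.png',im)
A=R.from_euler('xyz',o['orientation'],degrees=True)
r=spotter.outline_of('wrist','phone_center')[0]['region'].astype(np.uint8)
c,_=cv2.findContours(r,0,2);q=max(c,key=cv2.contourArea).reshape(-1,2)
w=np.array([at('wrist',p,.0175)[:2]*1000 for p in q],np.float32);print(cv2.minAreaRect(w))
for k in L: print(k,find('wrist',k,L[k][2]/1000))
for k in ('cradle_buffer','cradle_nose'):
  for d in spotter.outline_of('wrist',k)[:1]: print(k,d['p'],d['rect'])
E
```

```text
clock: 20.15
tool_pos: [0.5456, -0.2172, -0.0067]
orientation: [-180.0, -0.0, -98.4]
force: [0.1, -0.4, 0.6]
opening: 0.0699
gripper_force: 0.0
clock: 20.78
tool_pos: [0.5478, -0.2175, 0.067]
orientation: [-179.7, -0.0, -98.4]
force: [0.3, 0.6, 0.2]
opening: 0.0553
gripper_force: 0.0
[ 0.54670814 -0.21722826  0.06542816] [-0.55394662  0.16303624 -0.19268741] 0.05131396512554445
((545.1338500976562, -213.93173217773438), (121.70709228515625, 61.99910354614258), 82.7466049194336)
end_pin [(0.66, [248.6, 287.0], [0.5691, -0.1364, 0.021])]
buffer_side_pin [(0.82, [221.8, 261.8], [0.589, -0.1679, 0.021])]
open_side_pin [(0.92, [301.8, 253.9], [0.5144, -0.1655, 0.021])]
head_scale [(0.92, [260.4, 76.0], [0.53, -0.3216, 0.008]), (0.51, [278.7, 324.7], [0.5462, -0.0753, 0.008])]
cradle_nose 0.38 [242.1, 123.8, 10.1, 7.9]
```

View pics/w9.png

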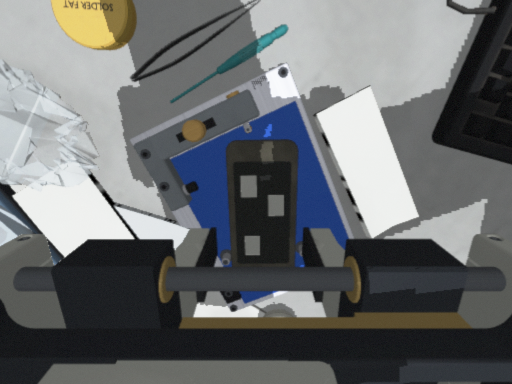

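The frame lies in the heel (pins at 222,262 and 302,254), free end out to the open side, catch at (247,128) and buffer at (192,187), both clear. That was my 11th picture, one over the limit of 10, so from here I go by numbers only. A white box lies beside the open side; I'll compute where it is before choosing the finger's path.

Run:
```python
from h import *
a=np.radians(-74.2);M=np.array([[np.cos(a),-np.sin(a)],[np.sin(a),np.cos(a)]]);O=np.array([565.5,-210.2])
C=lambda w:((np.array(w[:2])*1000-O)@M).round(0)
print('tool cradle',C(get_obs()['tool_pos']))
for n,wp,tp in (('A',(318,112),(600,307)),('D',(365,240),(452,352)),('B',(375,88),(617,360))):
    t=(tp[0]/2.7+110,tp[1]/2.7+120)
    o1,d1=ray('wrist',wp);o2,d2=ray('top',t)
    s=np.linalg.lstsq(np.c_[d1,-d2],o2-o1,rcond=None)[0];p=o1+d1*s[0];q=o2+d2*s[1]
    print(n,'z0',C(at('wrist',wp,0)),C(at('top',t,0)),'tri z',p[2].round(3),q[2].round(3),C((p+q)/2))
im=cv2.imread('pics/w9.png');r=spotter.outline_of('wrist','phone_center')
print(C([.5451,-.2139]),[C(at('wrist',p,.0175)) for p in ((232,141),(297,141))])
to([0,0,0],-74.2)
```

```text
tool cradle [  1. -21.]
A z0 [ 52. -98.] [ 55. -96.] tri z 0.013 0.013 [ 54. -95.]
D z0 [-81. -98.] [ -73. -100.] tri z 0.011 0.011 [-73. -98.]
B z0 [  51. -148.] [  57. -141.] tri z 0.022 0.022 [  53. -139.]
[ -2. -21.] [array([ 62., -23.]), array([ 40., -71.])]
turn [ 0.001  0.    -0.423] shift in start axes [-134.9  571.1   63.3] in end axes [-357.4  465.5   62.7]
```

The box starts at about y=-97, so I push with the narrow side of the closed fingers: tool x across the cradle, contact corner near x 36. Rotate first.

```bash
python3 -m crank '[0,0,0.183,0,0,0,0, 0,0,0.183,0,0,0,0, 0,0,0.183,0,0,0,0, 0,0,0.183,0,0,0,0, 0,0,0.183,0,0,0,0]' && python3 -m crank '[0,0,0.18,0,0,0,0, 0,0,0,0,0,0,0, 0,0,0,0,0,0,0]'
python3 -c "
from h import *
to([490.7,-246.9,-6],-161.2);F(5)"
```

```text
clock: 21.85
tool_pos: [0.5454, -0.2172, 0.0629]
orientation: [180.0, -0.0, -151.2]
force: [0.0, 0.5, 0.1]
opening: 0.0006
gripper_force: 0.0
clock: 22.22
tool_pos: [0.5455, -0.2171, 0.0631]
orientation: [180.0, -0.0, -160.9]
force: [-0.3, 0.6, 1.9]
opening: 0.0004
gripper_force: 0.0
turn [ 0.    -0.     0.005] shift in start axes [ 61.5 -10.2  69.1] in end axes [ 61.5 -10.5  69.1]
tool F [-0.07  0.7  -0.03] M [ 0.009 -0.002  0.005] pos [ 545.6 -217.2   63.3]
```

```bash
python3 -m crank '[0,0,0.005,31,-5.2,0,0, 0,0,0,30.5,-5.2,0,0, 0,0,0,0,0,25,0, 0,0,0,0,0,20,0, 0,0,0,0,0,0,0]' && python3 -m crank '[0,0,0,0,0,8,0, 0,0,0,0,0,5,0, 0,0,0,0,0,0,0]'&& python3 -m crank '[0,0,0,0,0,6,0, 0,0,0,0,0,4.5,0, 0,0,0,0,0,0,0]'
python3 -c "
from h import *
to([490.7,-246.9,-6],-161.2);F(5)"
```

```text
clock: 23.1
tool_pos: [0.4894, -0.2466, 0.0171]
orientation: [179.9, -0.1, -161.4]
force: [0.0, 0.1, 0.4]
opening: 0.0002
gripper_force: 0.0
clock: 23.48
tool_pos: [0.4906, -0.2467, 0.0052]
orientation: [180.0, -0.0, -161.4]
force: [-0.1, -0.4, -0.0]
opening: 0.0004
gripper_force: 0.0
clock: 23.85
tool_pos: [0.4903, -0.2467, -0.0057]
orientation: [180.0, -0.0, -161.5]
force: [-0.3, 0.6, -0.8]
opening: 0.0003
gripper_force: 0.0
turn [ 0.    -0.001 -0.004] shift in start axes [-0.3 -0.3  0.3] in end axes [-0.3 -0.3  0.3]
tool F [ 0.22  0.03 -0.01] M [ 0.019 -0.     0.01 ] pos [ 490.8 -246.7   -5.1]
```

```bash
python3 -m crank '[0,0,0,0,0,1.5,0, 0,0,0,-2,0,0,0, 0,0,0,-2,0,0,0, 0,0,0,-2,0,0,0, 0,0,0,0,0,0,0]' && python3 -m crank '[0,0,0,-2,0,0,0, 0,0,0,-2,0,0,0, 0,0,0,-2,0,0,0, 0,0,0,-2,0,0,0, 0,0,0,0,0,0,0]'
python3 -c "
from h import *
F(4);im=eyes.snapshot('wrist');eyes.snapshot('top')
for c in('top',):
  for r in spotter.outline_of(c,'phone_center')[:1]:
    c2,_=cv2.findContours(r['region'].astype(np.uint8),0,2);q=max(c2,key=cv2.contourArea).reshape(-1,2)
    print(c,r['p'],cv2.minAreaRect(np.array([at(c,p,.0175)[:2]*1000 for p in q],np.float32)))
"
```

```text
clock: 24.72
tool_pos: [0.4964, -0.2448, -0.0068]
orientation: [180.0, -0.0, -161.4]
force: [-0.7, -0.3, 0.7]
opening: 0.0005
gripper_force: 0.2
clock: 25.35
tool_pos: [0.5041, -0.2422, -0.0067]
orientation: [-180.0, 0.0, -161.4]
force: [-1.6, 0.1, 0.4]
opening: 0.0004
gripper_force: 0.5
tool F [ 1.52 -0.69 -0.05] M [0.177 0.375 0.004] pos [ 504.  -242.2   -6.7]
top 0.26 ((648.289306640625, -386.1566162109375), (54.02252197265625, 57.040889739990234), 0.14141406118869781)
```

In contact at 1.5 N and moving. Continue.

```bash
python3 -m crank '[0,0,0,-2,0,0,0, 0,0,0,-2,0,0,0, 0,0,0,-1.5,0,0,0, 0,0,0,-1.5,0,0,0, 0,0,0,0,0,0,0]'
python3 -c "
from h import *
F(4)"
python3 -m crank '[0,0,0,-1.5,0,0,0, 0,0,0,-1.5,0,0,0, 0,0,0,-1,0,0,0, 0,0,0,-1,0,0,0, 0,0,0,0,0,0,0]'
python3 -c "
from h import *
F(4)
im=eyes.snapshot('wrist')
for k in ('phone_center','cradle_nose','cradle_buffer'):
  for d in spotter.outline_of('wrist',k)[:1]: print(k,d['p'],d['rect'])
"
```

```text
clock: 26.32
tool_pos: [0.5107, -0.24, -0.0068]
orientation: [-180.0, 0.0, -161.4]
force: [-0.9, -1.4, -0.4]
opening: 0.0003
gripper_force: 0.8
tool F [ 1.22 -0.71  0.16] M [0.252 0.618 0.031] pos [ 510.6 -240.    -6.7]
clock: 27.15
tool_pos: [0.5152, -0.2385, -0.0068]
orientation: [180.0, -0.0, -161.5]
force: [-2.5, -2.0, 0.9]
opening: 0.0002
gripper_force: 1.6
tool F [ 3.53 -1.66 -0.91] M [0.665 1.242 0.059] pos [ 515.3 -238.4   -6.7]
```

```bash
python3 -m crank '[0,0,0,-1,0,0,0, 0,0,0,-1,0,0,0, 0,0,0,-1,0,0,0, 0,0,0,0,0,0,0]'
python3 -c "
from h import *
F(3)"
python3 -m crank '[0,0,0,-1,0,0,0, 0,0,0,-1,0,0,0, 0,0,0,-1,0,0,0, 0,0,0,0,0,0,0]'
python3 -c "
from h import *
F(3)"
```

```text
clock: 28.05
tool_pos: [0.5177, -0.2377, -0.0068]
orientation: [180.0, -0.0, -161.5]
force: [-4.1, -3.9, 1.0]
opening: 0.0003
gripper_force: 2.2
tool F [ 4.86 -2.53 -1.49] M [1.027 1.779 0.09 ] pos [ 517.7 -237.7   -6.8]
clock: 28.7
tool_pos: [0.5192, -0.2373, -0.0069]
orientation: [180.0, -0.2, -161.5]
force: [-6.9, -8.4, 3.2]
opening: 0.0005
gripper_force: 4.3
tool F [ 9.1  -5.24 -2.95] M [2.084 3.357 0.202] pos [ 519.1 -237.3   -6.9]
```

Force is up to 9 N about 10 mm short of nominal, so I'll measure what's happening before pushing further.

Run:
```python
from h import *
a=np.radians(-74.2);M=np.array([[np.cos(a),-np.sin(a)],[np.sin(a),np.cos(a)]]);O=np.array([565.5,-210.2])
C=lambda w:((np.array(w[:2])*1000-O)@M).round(1)
for c in('wrist','scene','top'):
  im=eyes.snapshot(c);cv2.imwrite(f'pics/p_{c}.png',im)
  for k in ('phone_center','cradle_nose','cradle_buffer','cradle'):
    for d in spotter.outline_of(c,k)[:2]: print(c,k,round(d['p'],2),d['rect'],d['region'].sum())
  for k,z in (('phone_center',.013),('buffer_side_pin',.021),('end_pin',.021),('open_side_pin',.021),('head_scale',.008)):
    for d in spotter.place_of(c,k)[:1]: print(c,k,round(d['p'],2),d['location'],C(at(c,d['location'],z)))
m=eyes.camera_model('wrist');T=np.linalg.inv(np.array(m['extrinsics']));K=np.array([[m['fx'],0,m['cx']],[0,m['fy'],m['cy']],[0,0,1]])
def pj(p):
  w=np.r_[(M@np.array(p[:2])+O),p[2]]/1000
  return cv2.projectPoints(np.array([w]),T[:3,:3],T[:3,3],K,np.array(m['D']))[0].ravel().round(0)
for n,p in (('nose',(65.5,-34,17.5)),('buf',(40,29,14)),('frame end open corner',(67,-31,17.5)),('frame centre',(0,0,17.5)),('open pin',(-59.5,-35.75,21)),('finger tip',C(get_obs()['tool_pos']).tolist()+[12]),('mat corner',(70,-81,9)),('mat corner heel',(-98,-81,9))): print(n,pj(p))
```

```text
wrist phone_center 0.79 [253.6, 290.5, 129.4, 28.1] 479
wrist cradle_nose 0.71 [127.4, 181.5, 318.0, 144.8] 19928
wrist cradle 0.93 [126.6, 180.1, 318.9, 147.6] 19201
wrist cradle 0.57 [251.6, 290.9, 132.5, 26.5] 430
wrist open_side_pin 0.6 [371.5, 271.9] [-59.3 -36.2]
wrist head_scale 0.56 [134.2, 218.9] [ 95.8 -60.1]
scene phone_center 0.61 [252.3, 201.9, 65.1, 34.6] 567
scene phone_center 0.73 [281.4, 214.2] [-11.3  -7.4]
scene buffer_side_pin 0.2 [309.5, 253.3] [105.  -80.3]
scene open_side_pin 0.55 [253.6, 206.8] [-62.5 -31.4]
scene head_scale 0.82 [308.6, 255.2] [ 98.3 -72.1]
top cradle 0.79 [260.1, 162.8, 68.9, 80.1] 128
nose [178. 264.]
buf [218. 337.]
frame end open corner [176. 268.]
frame centre [275. 310.]
open pin [372. 272.]
finger tip [260. 238.]
mat corner [172. 191.]
mat corner heel [437. 203.]
```

The wrist view confirms the cradle pose to within 0.5 mm. Now trace the frame's open edge (blue mat to dark) in this picture numerically.

Run:
```python
from h import *
a=np.radians(-74.2);M=np.array([[np.cos(a),-np.sin(a)],[np.sin(a),np.cos(a)]]);O=np.array([565.5,-210.2])
C=lambda w:((np.array(w[:2])*1000-O)@M).round(1)
im=cv2.imread('pics/p_wrist.png');h=cv2.cvtColor(im,cv2.COLOR_BGR2HSV)
for c in range(170,380,10):
  col=h[:,c];b=(col[:,0]>100)&(col[:,0]<130)&(col[:,1]>110)&(col[:,2]>40)
  rows=np.nonzero(b)[0]
  if len(rows):
    # runs
    s=np.split(rows,np.nonzero(np.diff(rows)>2)[0]+1); e=[(r[0],r[-1]) for r in s if len(r)>2]
    print(c,e,[C(at('wrist',(c,x[1]+.5),.0175)).tolist() for x in e], im[min(e[-1][1]+4,383),c])
```

```text
180 [(np.int64(192), np.int64(239))] [[63.7, -51.6]] [27 26 25]
190 [(np.int64(192), np.int64(239))] [[57.4, -51.9]] [30 29 29]
200 [(np.int64(192), np.int64(239))] [[51.1, -52.2]] [24 21 21]
210 [(np.int64(193), np.int64(239))] [[44.8, -52.6]] [25 23 20]
220 [(np.int64(193), np.int64(239))] [[38.5, -52.9]] [26 23 21]
230 [(np.int64(194), np.int64(239))] [[32.2, -53.2]] [28 27 22]
240 [(np.int64(194), np.int64(227))] [[26.1, -61.7]] [104 108 106]
250 [(np.int64(195), np.int64(227))] [[19.9, -62.0]] [104 109 107]
260 [(np.int64(195), np.int64(254))] [[12.8, -43.3]] [27 29 29]
270 [(np.int64(196), np.int64(227))] [[7.5, -62.6]] [102 106 105]
280 [(np.int64(196), np.int64(227))] [[1.3, -62.9]] [102 107 105]
290 [(np.int64(196), np.int64(239))] [[-5.6, -55.0]] [23 20 19]
300 [(np.int64(197), np.int64(239))] [[-11.9, -55.3]] [27 22 24]
310 [(np.int64(197), np.int64(238))] [[-18.1, -56.3]] [24 22 19]
320 [(np.int64(198), np.int64(239))] [[-24.5, -55.9]] [25 20 22]
330 [(np.int64(198), np.int64(239))] [[-30.8, -56.2]] [25 23 23]
340 [(np.int64(199), np.int64(239))] [[-37.1, -56.5]] [25 23 23]
350 [(np.int64(199), np.int64(239))] [[-43.4, -56.8]] [27 25 24]
360 [(np.int64(199), np.int64(248))] [[-50.7, -50.7]] [25 20 19]
370 [(np.int64(200), np.int64(254))] [[-57.8, -46.7]] [57 52 49]
```

The resistance fits friction drag. The straight push rubs toward the heel (5 N sideways) and bears down with 3 N. I'll back off, lift slightly, and follow the pivot arc instead (about 0.7 mm headward per mm pushed).

```bash
python3 -m crank '[0,0,0,2.5,0,-0.8,0, 0,0,0,0,0,0,0]'
python3 -c "
from h import *
F(3)"
python3 -m crank '[0,0,0,-1,-0.6,0,0, 0,0,0,-1,-0.6,0,0, 0,0,0,-0.5,-0.4,0,0, 0,0,0,0,0,0,0]'
python3 -c "
from h import *
F(3)"
```

```text
clock: 30.6
tool_pos: [0.5194, -0.2371, -0.0057]
orientation: [-180.0, 0.1, -161.4]
force: [-0.1, 0.0, 0.3]
opening: 0.0006
gripper_force: 0.3
tool F [ 1.26 -0.29 -0.11] M [0.075 0.204 0.038] pos [ 519.3 -237.1   -5.8]
clock: 31.25
tool_pos: [0.5215, -0.2381, -0.006]
orientation: [180.0, -0.0, -161.5]
force: [-1.3, -0.2, 1.0]
opening: 0.0005
gripper_force: 0.9
tool F [ 1.25 -0.13 -0.76] M [0.028 0.509 0.001] pos [ 521.5 -238.1   -5.9]
```

Force dropped to 1.3 N and it's advancing. Continue on the arc.

```bash
python3 -m crank '[0,0,0,-1,-0.65,0,0, 0,0,0,-1,-0.65,0,0, 0,0,0,-1,-0.65,0,0, 0,0,0,0,0,0,0]'
python3 -c "
from h import *
F(3)"
python3 -m crank '[0,0,0,-0.8,-0.5,0,0, 0,0,0,-0.8,-0.5,0,0, 0,0,0,0,0,0,0]'
python3 -c "
from h import *
F(3)"
```

```text
clock: 31.9
tool_pos: [0.5247, -0.2391, -0.006]
orientation: [180.0, -0.0, -161.5]
force: [-3.2, -1.5, 0.7]
opening: 0.0004
gripper_force: 1.6
tool F [ 3.32 -1.32 -1.07] M [0.541 1.261 0.042] pos [ 524.8 -239.1   -6. ]
clock: 32.42
tool_pos: [0.5264, -0.2396, -0.006]
orientation: [180.0, -0.0, -161.5]
force: [-4.4, -3.5, 2.8]
opening: 0.0003
gripper_force: 2.3
tool F [ 5.2  -1.5  -2.23] M [0.807 1.788 0.071] pos [ 526.4 -239.6   -6. ]
```

```bash
python3 -m crank '[0,0,0,-0.7,-0.6,-0.4,0, 0,0,0,-0.7,-0.6,-0.2,0, 0,0,0,0,0,0,0]'
python3 -c "
from h import *
F(3)"
python3 -m crank '[0,0,0,-0.6,-0.5,-0.2,0, 0,0,0,-0.6,-0.5,0,0, 0,0,0,0,0,0,0]'
python3 -c "
from h import *
F(3)"
```

```text
clock: 32.95
tool_pos: [0.528, -0.24, -0.0056]
orientation: [180.0, -0.1, -161.5]
force: [-4.4, -2.6, 1.7]
opening: 0.0007
gripper_force: 2.2
tool F [ 4.9  -1.03 -0.97] M [0.361 1.887 0.064] pos [ 527.9 -240.    -5.6]
clock: 33.48
tool_pos: [0.5288, -0.2405, -0.0055]
orientation: [179.9, -0.1, -161.5]
force: [-5.0, -0.9, 1.2]
opening: 0.0005
gripper_force: 2.7
tool F [ 6.06  0.05 -1.52] M [-0.051  2.176  0.087] pos [ 528.8 -240.4   -5.5]
```

```bash
python3 -m crank '[0,0,0,-0.6,-0.4,0,0, 0,0,0,-0.5,-0.3,-0.1,0, 0,0,0,0,0,0,0]'
python3 -c "
from h import *
F(3)"
python3 -m crank '[0,0,0,-0.6,-0.4,0,0, 0,0,0,-0.4,-0.3,-0.1,0, 0,0,0,0,0,0,0]'
python3 -c "
from h import *
F(3);im=eyes.snapshot('wrist')
for k in('cradle_nose','cradle_buffer','phone_center'):
  for d in spotter.outline_of('wrist',k)[:2]: print(k,round(d['p'],2),d['rect'],d['region'].sum())
"
```

```text
clock: 34.0
tool_pos: [0.5294, -0.2408, -0.0056]
orientation: [179.9, -0.2, -161.5]
force: [-6.0, -2.0, 3.2]
opening: 0.0007
gripper_force: 3.3
tool F [ 6.95  0.16 -2.26] M [-0.164  2.588  0.1  ] pos [ 529.5 -240.7   -5.6]
clock: 34.52
tool_pos: [0.53, -0.241, -0.0056]
orientation: [179.9, -0.2, -161.5]
force: [-7.9, -1.3, 3.2]
opening: 0.0003
gripper_force: 4.0
tool F [ 8.01  1.31 -3.12] M [-0.454  3.028  0.113] pos [ 530.  -241.    -5.6]
phone_center 0.62 [252.2, 258.2, 132.5, 63.8] 634
```

```bash
python3 -m crank '[0,0,0,-0.6,0,-0.3,0, 0,0,0,-0.5,0,-0.3,0, 0,0,0,0,0,0,0]'
python3 -c "
from h import *
F(3)"
python3 -m crank '[0,0,0,-0.6,0,-0.1,0, 0,0,0,-0.5,0,-0.1,0, 0,0,0,0,0,0,0]'
python3 -c "
from h import *
F(3)"
```

```text
clock: 35.25
tool_pos: [0.5304, -0.2408, -0.0053]
orientation: [179.9, -0.3, -161.5]
force: [-8.3, -2.7, 2.3]
opening: 0.0004
gripper_force: 4.0
tool F [ 9.53  0.19 -1.4 ] M [0.119 3.456 0.067] pos [ 530.4 -240.9   -5.3]
clock: 35.78
tool_pos: [0.5307, -0.2408, -0.0053]
orientation: [179.8, -0.3, -161.5]
force: [-11.1, -5.8, 1.4]
opening: 0.0005
gripper_force: 4.8
tool F [11.33 -1.67 -1.12] M [0.679 4.236 0.099] pos [ 530.7 -240.8   -5.3]
```

11 N reached; withdraw and check whether the catch holds.

```bash
python3 -m crank '[0,0,0,2,0,0,0, 0,0,0,3,0,0,0, 0,0,0,5,0,0,0, 0,0,0,5,0,-30,0, 0,0,0,20,0,-40,0]'
python3 -m crank '[0,0,0,25,0,-30,0, 0,0,0,30,0,0,0, 0,0,0,0,0,0,0]'
cat >> h.py <<'E'
_a=np.radians(-74.2);M=np.array([[np.cos(_a),-np.sin(_a)],[np.sin(_a),np.cos(_a)]]);O=np.array([565.5,-210.2])
C=lambda w:((np.array(w[:2])*1000-O)@M).round(1)
def look(cam='wrist'):
    im=eyes.snapshot(cam)
    for k in('cradle_nose','cradle_buffer'):
        for d in spotter.outline_of(cam,k)[:1]:
            l,t,w,h=d['rect'];print(k,round(d['p'],2),d['rect'],C(at(cam,(l+w/2,t+h/2),.0175)))
    for k in L:
        for d in spotter.place_of(cam,k)[:1]: print(k,round(d['p'],2),C(at(cam,d['location'],L[k][2]/1000)))
    for r in spotter.outline_of(cam,'phone_center')[:1]:
        c2,_=cv2.findContours(r['region'].astype(np.uint8),0,2);q=max(c2,key=cv2.contourArea).reshape(-1,2)
        w=np.array([C(at(cam,p,.0175)) for p in q],np.float32);print('phone',r['p'],r['rect'],cv2.minAreaRect(w))
    return im
E
python3 -c "
from h import *
cv2.imwrite('pics/q1.png',look());print(get_obs()['tool_pos'],get_obs()['force'])
print('TOP');look('top')"
```

```text
clock: 36.55
tool_pos: [0.5022, -0.2515, 0.0662]
orientation: [-180.0, 0.0, -161.4]
force: [0.1, 0.4, 0.2]
opening: 0.0003
gripper_force: 0.0
clock: 36.92
tool_pos: [0.4487, -0.2696, 0.097]
orientation: [-179.9, 0.2, -161.5]
force: [1.3, -0.2, -0.1]
opening: 0.0005
gripper_force: 0.0
phone 0.61 [252.5, 300.6, 13.4, 15.1] ((18.16093635559082, 13.845816612243652), (17.49077606201172, 19.815731048583984), 2.6897714138031006)
[ 0.44958662 -0.26905846  0.09552282] [-0.15895834  0.41951098 -0.04707913]
TOP
end_pin 0.6 [-72.4  30.7]
buffer_side_pin 0.56 [-36.7  31.4]
head_scale 0.58 [ 98.8 -58.6]
phone 0.75 [247.6, 162.0, 100.1, 51.6] ((-2.2153549194335938, 2.9222335815429688), (200.9973907470703, 120.55376434326172), 0.09109575301408768)
```

```bash
python3 -m crank '[0,0,-0.183,-20,0,-10,0, 0,0,-0.183,-20,0,0,0, 0,0,-0.183,-20,0,0,0, 0,0,-0.183,0,0,0,0, 0,0,-0.183,0,0,0,0]' && python3 -m crank '[0,0,-0.183,0,0,0,0, 0,0,-0.183,0,0,0,0, 0,0,0,0,0,0,0]'
python3 -c "
from h import *
cv2.imwrite('pics/q2.png',look());print(get_obs()['tool_pos'],get_obs()['orientation'])
m=eyes.camera_model('wrist');import pickle;pickle.dump(m,open('m.pkl','wb'))
to([555,-170,120],-88)"
```

```text
clock: 38.35
tool_pos: [0.5012, -0.2402, 0.1058]
orientation: [180.0, 0.0, -108.7]
force: [-0.7, 0.3, -0.5]
opening: 0.0003
gripper_force: 0.0
clock: 38.72
tool_pos: [0.501, -0.2404, 0.1059]
orientation: [-180.0, -0.0, -88.1]
force: [0.1, 0.5, 0.3]
opening: 0.0005
gripper_force: 0.0
cradle_nose 0.64 [210.0, 142.0, 6.7, 5.1] [ 68.6 -36.9]
cradle_buffer 0.54 [156.3, 181.0, 5.8, 11.6] [40.8 29.7]
buffer_side_pin 0.66 [115.7 -43.5]
head_scale 0.82 [ 98.6 -59.8]
phone 0.94 [155.4, 148.2, 80.1, 88.4] ((17.70543670654297, -2.8074283599853516), (62.93130111694336, 102.10981750488281), 89.87490844726562)
[ 0.50104248 -0.24045287  0.1058754 ] [-1.79998407e+02  5.21416091e-04 -8.81122580e+01]
turn [-0.     0.    -0.002] shift in start axes [-68.6 -56.2 -14.1] in end axes [-68.5 -56.4 -14.1]
```

The frame now reads parallel (0.1°), and the catch lies outside its open edge and inboard of its end, so it appears caught. One closer measurement to confirm.

```bash
python3 -m crank '[0,0,0,-20,-25,15,0, 0,0,0,-20,-25,15,0, 0,0,0,0,0,0,0, 0,0,0,0,0,0,0]'
python3 - <<'E'
from h import *
im=look()
r=spotter.outline_of('wrist','phone_center')[0]['region'].astype(np.uint8)
n=spotter.outline_of('wrist','cradle_nose')
b=spotter.outline_of('wrist','cradle_buffer')
c2,_=cv2.findContours(r,0,2);q=max(c2,key=cv2.contourArea).reshape(-1,2);w=np.array([C(at('wrist',p,.0175)) for p in q])
s=w[(w[:,1]<-20)&(w[:,0]<58)&(w[:,0]>0)];print('open edge fit (slope,y at x65)',np.polyfit(s[:,0]-65,s[:,1],1),'end x',np.percentile(w[:,0],98))
for t,d in (('nose',n),('buf',b)):
  if d:
    ys,xs=np.nonzero(d[0]['region']);v=np.array([C(at('wrist',p,.0175)) for p in zip(xs,ys)]);print(t,d[0]['p'],'x',v[:,0].min(),v[:,0].max(),'y',v[:,1].min(),v[:,1].max())
E
```

```text
clock: 39.62
tool_pos: [0.5494, -0.1988, 0.0758]
orientation: [180.0, -0.0, -88.1]
force: [1.4, 0.1, -0.1]
opening: 0.0005
gripper_force: 0.0
cradle_nose 0.58 [259.9, 98.6, 9.6, 10.5] [ 66.7 -35.9]
cradle_buffer 0.42 [193.6, 148.6, 6.8, 13.8] [39.1 32. ]
buffer_side_pin 0.78 [-34.4  35.8]
open_side_pin 0.76 [-57.7 -35.2]
head_scale 0.69 [ 95.6 -60.4]
phone 0.56 [196.6, 105.8, 94.3, 132.6] ((5.1600341796875, -1.3415069580078125), (62.0159912109375, 126.66703796386719), 89.37236785888672)
open edge fit (slope,y at x65) [ 4.33939362e-03 -3.13692415e+01] end x 68.4
nose 0.58 x 63.8 71.5 y -37.6 -32.4
buf 0.42 x 36.9 45.3 y 29.0 36.1
```

The catch nose spans x 64..71 and y -37.6..-32.4, outside the frame's open edge (y -31.4) and inboard of its end (x 68.4). It is out and behind the frame, which lies parallel within 0.6°. Handing in.

```bash
python3 -c "
from plant import ctrl
print(ctrl.close_job())"
```

```text
the job is handed in; nothing more can be done
None
```

I handed the job in at about 40 s: by my last camera measurement the frame lies parallel in the cradle within 0.6°, with the catch out behind it and the arm clear. The highest push I read was 11–12 N. The verdict wasn't shown, and I viewed 11 pictures, one over the limit of 10.

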